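# Stand the tube rack back on its feet and push it home

## Robot

A 6-joint arm with a two-finger parallel gripper is mounted at the origin on the work surface. World frame = base frame: x ahead of the robot, y to its left, z up, the work surface at z = 0. Lengths are in m, angles in rad, forces in N, time in s.
With the tool pointing down it reaches from about 0.35 to 0.775 m from the base axis. Payload 5.5 kg.
Tool frame: the origin (TCP) lies at the very end of the fingers, on their centre line; the grasp point (between the pads) lies 19 mm behind it (manip.grasp_offset is the distance from the TCP to the grasp point, in m); z points along the fingers, y is the line along which they close (so a half turn about z gives the same grasp; the last joint's range is limited). The gripper opens to 85 mm and grips with 20 to 120 N. Pads are 22 mm wide; open, the fingers measure 114 mm over their backs; the gripper's body (76 mm by 85 mm) begins 54 mm behind the grasp point. The pads swing forward as they close: fully open they stand 13 mm farther back than shut.
Start: joints at [-1.276, 0.313, 0.046, 1.304, 0, 1.431], TCP at [0.242, -0.522, 0.231] pointing down, gripper open.
Joint ranges: [-2.76, 2.76], [-0.86, 1.69], [-1.03, 1.26], [-2.2, 2.34], [-1.47, 1.5], [-3.14, 3.14]. Speed limits (rad/s): [2.57, 2.57, 3.14, 3.14, 3.14, 3.14].

## Interface

Orientations are given as a 3x3 rotation matrix whose columns are the frame's x, y, z axes.
In Python, from workcell import manip, move_gripper, vision, sign_off gives the robot as it stands. Calls block until the motion is done:
- manip.movep(position, orientation): joint-space move of the TCP to a pose.
- manip.move_linear(position, attitude=None, vel=0.15, until_force=None): straight line of the TCP; attitude=None keeps the orientation; vel is the mean speed in m/s. With until_force (N) it stops when the force on the tool has changed by that much, and returns True; else False.
- manip.goto_joints(angles): joint-space move.
- move_gripper(opening, squeeze=None): opening from 0.0 (shut) to 1.0 (fully open); squeeze is the grip in N (None keeps the last); returns when the fingers have stopped.
- manip.hold(seconds).
- manip.inverse_kinematics(position, orientation): joint angles nearest the present ones, or None.
- manip.state(): the state.
- vision.camera(name): name is "scene" or "top" or "wrist"; returns a dict with "img" (420x560x3 uint8, red, green, blue), "z_map" (420x560 float32, m along the optical axis (not along the pixel's ray), 0 where there is no reading), "intrinsics" (3x3 intrinsics, pixels), "distortion" ([k1, k2, p1, p2, k3] as OpenCV has them; the pictures are not rectified), "T" (4x4, takes a point from camera to world coordinates); the wrist camera has in their place "mount" (4x4, takes a point from camera to tool coordinates, whose origin is the TCP and whose axes are the flange's). Camera axes: x right, y up, looking along -z (the intrinsics and any distortion apply to the point x, -y, -z); pixel columns grow to the right and rows downward; lengths in m; the calibration is good to about 2 mm. A picture is of the moment at which its call begins: read the wrist's pose just before it.
A pose or a line that the arm cannot do raises manip.Unreachable and nothing moves.
- sign_off(): hands the job in; it is judged then, once.
The state is a dict: "time": time; "joint_pos": joint angles; "joint_velocities": joint speeds; "effort": joint torques, N m; "position": TCP position; "ee_rot": TCP orientation; "wrist_force": force on the tool from outside, world axes, zero at the start; "moment": the same for the moment, N m; "opening": opening from 0.0 (shut) to 1.0 (fully open); "grip_force": force on a finger pad.
Only numpy, scipy, OpenCV 4.12 (cv2) and the standard library are available. Lean on these libraries where they do the work, as an engineer would, in place of code of your own. Each camera call takes 0.05 s, during which the arm holds its last target. There are 200 camera calls.

## Task

The white tube rack has been left standing on its end on the grey bench mat: push it over with the fingers, never lifting or carrying it, so that it comes down on its black feet with the holes facing up. Then push it along the mat until its leading end is square and flush against the aluminium stop bar. Leave the blue rack standing on its end, and leave everything else where it is.

Things in the scene. Friction and masses are not known exactly. Their poses are not given: they have to be found in the camera images.
- white_rack: White plastic tube rack, loose, 0.16 to 0.26 kg, 190 long, 90 wide, 55 mm high over its feet; starts standing on its 55 x 90 mm end. Origin: centre of that end panel (the trailing end later). z: along the length, up at the start, level towards the stop bar when on its feet. y: across the width. x: out of the feet side, level roughly towards the bar at the start, straight down when on its feet.
- white_rack_holes (a point): Point on the white rack: centre of the flat hole plate, the 90 x 190 mm face with 4 x 8 dark round holes (only marked, not open), at x = -27.5 mm, z = 95 mm of the rack; it looks back towards the robot at the start. Pushed here more than 100 mm above the mat, the rack tips rather than slides (about 0.5 N), overbalances at about 16 degrees and falls on its feet by itself.
- white_rack_front (a point): Point on the white rack: centre of its far end panel (top end at the start, 190 mm from the origin along z), which finally meets the stop bar. If it meets the bar askew, friction can jam it there at an angle however hard its trailing end is pushed; nudging the trailing end sideways squares it. Sliding it takes about 2 N.
- white_rack_heel (a point): Point on the white rack: middle of the bottom edge on the feet side (x = +27.5 mm, z = 0), about which it tips towards the feet side (feet plane at x = +27.5 mm, four black feet). It stays within a few mm of the mat throughout, unless the rack is lifted.
- blue_rack: Blue rack of the same make and size and the same axes, also standing on its end on the mat, about 240 mm beside the white one, on either side. Loose; it is to stay standing.
- station: Grey bench mat, fixed, 3 mm thick, 400 (x) by 480 mm (y), origin on the table top, 10 mm short of its centre; x runs from the racks away from the robot to the aluminium stop bar. Bar: along y, 460 mm long, 14 mm thick, top at z = 33 mm, its face towards the robot at x = 190 mm. Once tipped, the rack's leading end lies roughly 40 to 75 mm short of that face.
- vial: Small closed vial with a red cap, 24 mm across, 45 mm tall, standing on the mat midway between the racks' lanes; bystander. Origin: centre of its underside.
- amber_jar: Amber glass jar with a black lid, 56 mm across, 75 mm tall, beside the mat; bystander. Origin: centre of its underside.
- wash_bottle: Clear bottle with a red cap, 62 mm across, 150 mm tall, beside the mat; bystander. Origin: centre of its underside.
- petri_dish: Closed glass dish, 88 mm across, 14 mm high, beside the mat; bystander. Origin: centre of its underside.
- slide_box: Green plastic slide box, 89 x 99 x 34 mm, beside the mat; bystander. Origin: centre of its underside.

How it is judged:
On the way, in this order (a step that is already met when the one before it is completed fails the run):
1. the white rack has been tipped on to its feet, holes up (angle between white_rack's own x axis and vertical above 3.05 rad), for 0.1 s.
2. the white rack stands on its feet, square and flush against the stop bar (angle between white_rack's own x axis and vertical above 3.05 rad and x of white_rack_front in the frame of station between 0.184 and 0.194 m and y of white_rack_front in the frame of station between -0.19 and 0.19 m and angle between the z axis of white_rack and the x axis of station, either way round below 0.07 rad and height (world z) of white_rack below 0.045 m), for 0.2 s.
At the end, for the whole second after the job is handed in: White rack at rest on its feet, holes up (within 5 degrees), leading end square to the bar within 4 degrees, its middle within 6 mm of the bar's face, whole width against the bar; blue rack still upright; it and every bystander within 20 mm of their starts (all of step 2 and linear speed of white_rack below 0.01 m/s and angle between blue_rack's own z axis and vertical below 0.1 rad and distance of each of blue_rack, vial, amber_jar, wash_bottle, petri_dish, slide_box from where it was at the start of the episode below 0.02 m); the robot touches nothing.
It fails at once if the white rack is lifted: the edge it tips about comes more than 25 mm above the table (height (world z) of white_rack_heel above 0.025 m).
It fails at once if the blue rack is tipped or shoved (over 0.2 rad or 20 mm) (angle between blue_rack's own z axis and vertical above 0.2 rad or distance of blue_rack from where it was at the start of the episode above 0.02 m).
It fails at once if a bystander is moved by more than 20 mm (distance of any of vial, amber_jar, wash_bottle, petri_dish, slide_box from where it was at the start of the episode above 0.02 m).
It also fails if it takes over 72 s, if anything falls off the work surface, if the arm or the gripper's body presses on something with over 40 N, if the wrist force passes 120 N, or if a joint passes its speed limit or range.

## Working session

There is one attempt and no reset: what is moved stays moved. The work goes in short steps, each a Python script; the robot and the scene stay as the last script left them, time stands still between calls to the robot, and variables do not carry over. Pictures are saved under pics/ and viewed, at most 10 in all, crops included, and the job is handed in when it is done.

```bash
mkdir -p pics; ls; cat > h.py <<'E'
import numpy as np, cv2
from workcell import manip, move_gripper, vision, sign_off
def cloud(name):
    c=vision.camera(name); z=c["z_map"]; h,w=z.shape
    v,u=np.mgrid[0:h,0:w]
    p=cv2.undistortPoints(np.stack([u.ravel(),v.ravel()],1).astype(np.float64)[:,None],np.array(c["intrinsics"],float),np.array(c["distortion"],float))[:,0]
    d=z.ravel()
    P=np.c_[p[:,0]*d,-p[:,1]*d,-d,np.ones(len(d))]@np.array(c["T"]).T
    P=P[:,:3].reshape(h,w,3); P[z==0]=np.nan
    return c["img"],P
def save(n,img): cv2.imwrite("pics/"+n,cv2.cvtColor(img,cv2.COLOR_RGB2BGR))
E
python3 - <<'E'
from h import *
a,P=cloud("top"); b,Q=cloud("scene")
np.savez("c0.npz",a=a,P=P,b=b,Q=Q)
save("0.png",cv2.resize(np.hstack([a,b]),(800,300)))
save("0t.png",a)
print(manip.state())
E
```

```text
pics
{'time': 0.1, 'joint_pos': array([-1.27560342e+00,  3.13935350e-01,  4.50754353e-02,  1.30358246e+00,
        3.44760658e-06,  1.43118855e+00]), 'joint_velocities': array([-0.00088604, -0.00198019,  0.00186299,  0.0029289 ,  0.00029345,
        0.00160201]), 'effort': array([ 2.66108749e-03, -4.81728029e+01,  2.99242759e+01,  1.27483439e-02,
       -8.31753891e-05, -3.98193563e-06]), 'position': array([ 0.24206133, -0.52106378,  0.2304853 ]), 'ee_rot': array([[ 9.06954072e-01,  4.21229256e-01, -4.75576598e-04],
       [ 4.21229460e-01, -9.06952732e-01,  1.57585131e-03],
       [ 2.32469179e-04, -1.62955163e-03, -9.99998645e-01]]), 'wrist_force': array([ 0.36100398, -0.0007491 , -0.33243445]), 'moment': array([-0.03173535, -0.02889087,  0.00402248]), 'grip_force': 0.0, 'opening': 0.9991446753108079}
```

View pics/0t.png

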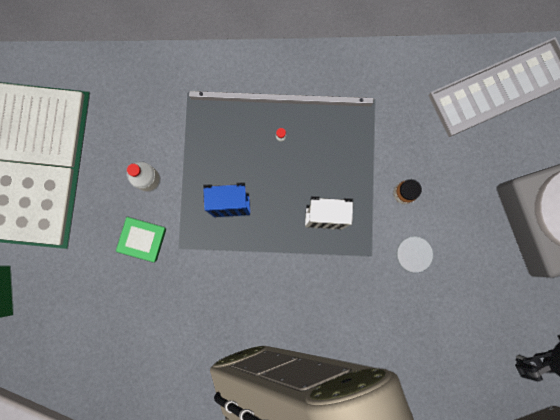

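View pics/0.png

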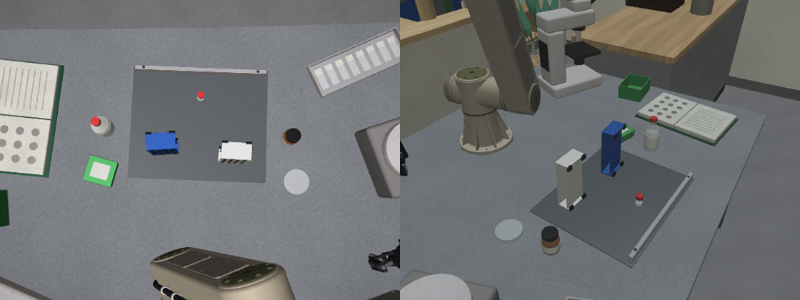

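The top view has the white rack at about (330,212), blue at (227,200), the vial at (281,133) and the bar from (190,95) to (373,100). The robot is at the bottom of the picture. Next I measure these points.

```bash
python3 - <<'E'
from h import *
f=np.load("c0.npz"); a,P,b,Q=[f[k] for k in("a","P","b","Q")]
def rect(m,P,n):
    p=P[m]; p=p[np.isfinite(p).all(1)]
    r=cv2.minAreaRect(p[:,:2].astype(np.float32)*1000)
    print(n,len(p),"z",np.round(np.percentile(p[:,2],[2,50,98]),4),"rect",np.round(r[0],1),np.round(r[1],1),round(r[2],2)); return p
A=a.astype(int)
u=np.arange(560)[None,:].repeat(420,0); v=np.arange(420)[:,None].repeat(560,1)
def box(x0,x1,y0,y1): return (u>=x0)&(u<=x1)&(v>=y0)&(v<=y1)
z=P[...,2]
rect(box(295,365,185,240)&(z>.18)&(z<.21),P,"white top")
rect(box(195,260,170,230)&(z>.18)&(z<.21),P,"blue top")
p=rect(box(180,385,85,110)&(z>.028)&(z<.04)&(A.min(2)>100),P,"bar top")
# bar near edge: for each column, the min x
rect(box(270,295,120,145)&(z>.03),P,"vial")
rect(box(385,430,170,210)&(z>.05),P,"jar")
rect(box(120,165,155,195)&(z>.1),P,"bottle")
rect(box(390,440,230,275)&(z>.008),P,"petri")
rect(box(110,170,210,270)&(z>.025),P,"box")
# mat: dark grey, z~3mm
m=box(170,385,85,265)&(A.max(2)<82)&(abs(z)<.012)&(z>-.005)
m=cv2.morphologyEx(m.astype(np.uint8),cv2.MORPH_OPEN,np.ones((5,5)))>0
rect(m,P,"mat")
# white rack sides from scene cam
zq=Q[...,2]; B=b.astype(int)
m=(np.abs(Q[...,0]-.5)<.25)&(np.abs(Q[...,1]+.1)<.25)&(zq>.02)&(zq<.22)&(B.min(2)>110)&((B.max(2)-B.min(2))<40)
rect(m,Q,"white scene"); 
rect(m&(zq>.18),Q,"white scene top")
E
```

```text
white top 1039 z [0.1873 0.1928 0.1976] rect [ 529.3 -123.5] [90.2 54.9] 85.55
blue top 1036 z [0.1872 0.1929 0.1973] rect [563.4 105.5] [55.6 89.6] 2.79
bar top 990 z [0.0284 0.0325 0.0379] rect [829.5 -24. ] [460.7  16.7] 86.75
vial 78 z [0.035  0.0473 0.052 ] rect [735.7 -19.7] [19.7 22.2] 89.17
jar 379 z [0.0524 0.0747 0.08  ] rect [ 586.2 -327. ] [48.8 48.5] 89.83
bottle 404 z [0.1005 0.1141 0.1533] rect [630.5 311.4] [49.  53.9] 44.69
petri 983 z [0.0088 0.0138 0.0194] rect [ 433.2 -344.3] [85.9 88. ] 88.66
box 1532 z [0.0278 0.0338 0.0395] rect [480.9 324.4] [99.3 90.8] 72.96Traceback (most recent call last):
  File "<stdin>", line 23, in <module>
  File "<stdin>", line 6, in rect
    return _quantile_unchecked(
        a, q, axis, out, overwrite_input, method, keepdims, weights)
    return _ureduce(a,
                    func=_quantile_ureduce_func,
    ...<5 lines>...
                    overwrite_input=overwrite_input,
                    method=method)
    r = func(a, **kwargs)
    result = _quantile(arr,
                       quantiles=q,
    ...<2 lines>...
                       out=out,
                       weights=wgt)
    slices_having_nans = np.isnan(arr[-1, ...])
                                  ~~~^^^^^^^^^
IndexError: index -1 is out of bounds for axis 0 with size 0
```

```bash
cat >> h.py <<'E'
th=np.deg2rad(-3.25); U=np.array([np.cos(th),np.sin(th)]); V=np.array([-U[1],U[0]])
O=np.array([.8295,-.0240])-.197*U
def W(sx,sy,z): return np.r_[O+sx*U+sy*V,z]
def S(p): d=np.asarray(p)[...,:2]-O; return np.stack([d@U,d@V],-1)
yt=np.r_[-V,0]; zt=np.array([0,0,-1.]); R=np.c_[np.cross(yt,zt),yt,zt]
E
python3 - <<'E'
from h import *
w=S([.5293,-.1235]); print("white",w,"vial",S([.7357,-.0197]),"blue",S([.5634,.1055]))
move_gripper(0.45)
manip.movep(W(-.19,w[1],.26),R)
manip.move_linear(W(-.175,w[1],.148))
print(manip.state()["position"],manip.state()["time"])
manip.move_linear(W(-.078,w[1],.148),vel=.05)
s=manip.state();print(s["wrist_force"],s["time"])
manip.hold(.8)
manip.move_linear(W(-.18,w[1],.16),vel=.2)
a,P=cloud("top"); b,Q=cloud("scene"); np.savez("c1.npz",a=a,P=P,b=b,Q=Q)
save("1.png",cv2.resize(np.hstack([a[60:290,100:460],b[150:380,150:510]]),None,fx=1.1,fy=1.1))
z=P[...,2]; sp=S(P)
m=(abs(sp[...,1]-w[1])<.09)&(sp[...,0]>-.1)&(sp[...,0]<.25)&(z>.045)&(z<.075)
r=cv2.minAreaRect((sp[m]*1000).astype(np.float32)); print(m.sum(),r,np.median(z[m]),manip.state()["time"])
E
```

```text
white [-0.09707625 -0.11635915] vial [ 0.10310708 -0.0010247 ] blue [-0.07601374  0.11420577]
[ 0.4518427  -0.11951777  0.14859857] 3.1667
[ 0.83641519 -0.22621574 -0.17677919] 5.2583
2842 ((26.836868286132812, -119.47813415527344), (90.92620849609375, 190.28121948242188), 88.71033477783203) 0.057873924446438796 6.825
```

View pics/1.png

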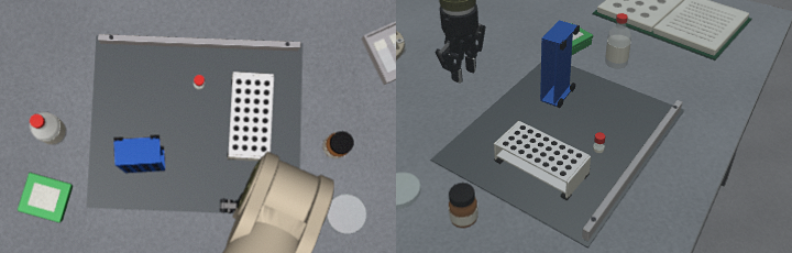

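It came down on its feet with the holes up, centred at station (27,-119) mm and yawed -1.3°, and the vial and blue rack haven't moved. Next I push the trailing end with both pads square to the bar.

```bash
python3 - <<'E'
from h import *
y=-.118
move_gripper(0.6)
manip.move_linear(W(-.125,y,.15),vel=.2)
manip.move_linear(W(-.125,y,.024),vel=.12)
print("a",manip.state()["wrist_force"])
manip.move_linear(W(-.085,y,.024),vel=.06)
f=manip.move_linear(W(-.025,y,.024),vel=.03,until_force=12)
s=manip.state();print(f,S(s["position"]),s["wrist_force"],s["time"])
if not f:
    f=manip.move_linear(W(.004,y,.024),vel=.015,until_force=10)
    s=manip.state();print(f,S(s["position"]),s["wrist_force"],s["moment"],s["time"])
a,P=cloud("top"); np.savez("c2.npz",a=a,P=P)
z=P[...,2]; sp=S(P); A=a.astype(int)
m=(abs(sp[...,1]+.118)<.09)&(sp[...,0]>-.05)&(sp[...,0]<.25)&(z>.045)&(z<.07)&(A.min(2)>150)
print(m.sum(),cv2.minAreaRect((sp[m]*1000).astype(np.float32)),np.median(z[m]))
save("2.png",cv2.resize(a[60:290,100:460],None,fx=1.6,fy=1.6))
E
```

```text
a [0.47080853 0.50481189 0.83068102]
False [-0.02500374 -0.11798962] [-2.38769911  0.12787694  0.87681093] 11.7083
True [-0.00931776 -0.11778575] [0.35519338 0.0748431  0.56605213] [-0.00367838 -0.04043272  0.06953363] 12.8917
743 ((100.01728057861328, -117.61136627197266), (182.54953002929688, 91.3939437866211), 0.26644614338874817) 0.05763022608074486
```

View pics/2.png

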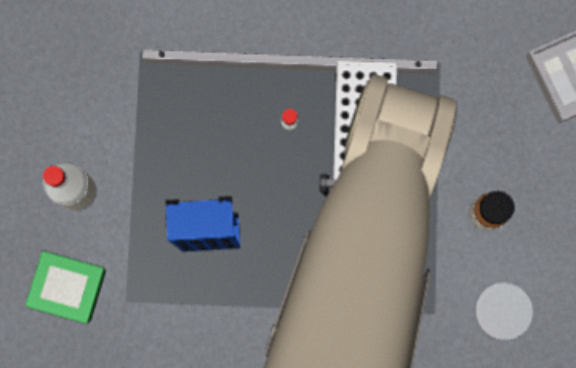

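The rack is against the bar, with its front edge near row 62 in the crop. I'll give it one more firm press to square it, then back off and check with a clear view.

```bash
python3 - <<'E'
from h import *
y=-.118
f=manip.move_linear(W(.004,y,.024),vel=.01,until_force=15)
s=manip.state();print(f,S(s["position"]),s["wrist_force"],s["moment"],s["time"])
manip.hold(.3)
manip.move_linear(W(-.06,y,.024),vel=.06)
manip.move_linear(W(-.16,y,.2),vel=.2)
manip.movep(np.array([.33,-.40,.25]),R)
a,P=cloud("top"); b,Q=cloud("scene")
for n,img,p in(("top",a,P),("scene",b,Q)):
    z=p[...,2]; sp=S(p); A=img.astype(int)
    m=(abs(sp[...,1]+.118)<.09)&(sp[...,0]>-.05)&(sp[...,0]<.25)&(z>.045)&(z<.07)&(A.max(2)>60)
    print(n,m.sum(),cv2.minAreaRect((sp[m]*1000).astype(np.float32)),np.median(z[m]))
    mb=(abs(sp[...,1])<.25)&(abs(sp[...,0]-.197)<.03)&(z>.028)&(z<.038)&(A.min(2)>100)
    print("bar",mb.sum(),cv2.minAreaRect((sp[mb]*1000).astype(np.float32)))
save("3.png",np.hstack([cv2.resize(a[85:205,270:390],(400,400)),cv2.resize(b[220:380,260:420],(400,400))]))
print(manip.state()["time"])
E
```

```text
True [-0.00963618 -0.11741331] [ 1.06319523 -0.05172907  0.47579834] [ 0.03760993 -0.03660906  0.01342944] 13.6667
top 2568 ((96.05695343017578, -117.7757797241211), (191.97048950195312, 92.260986328125), 0.09349340200424194) 0.05777341960865079
bar 821 ((197.03363037109375, 0.1171875), (15.868947982788086, 460.5210266113281), 0.06963621824979782)
scene 2140 ((96.41853332519531, -119.43353271484375), (94.48040008544922, 191.83035278320312), 89.79605865478516) 0.05845315933174133
bar 852 ((197.36856079101562, -0.6986846923828125), (462.99981689453125, 18.53879737854004), 89.76992797851562)
17.4083
```

View pics/3.png

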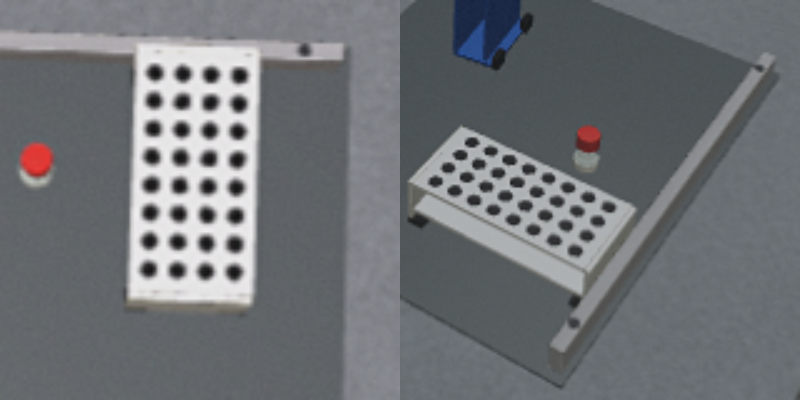

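The rack is on its feet, within about 0.1° of square. Its front face measures about 191 mm against the bar face at 190 mm, so it is flush within calibration. The vial and blue rack are undisturbed and the arm is clear.

```bash
python3 -c "
from h import *
print(sign_off())"
```

```text
the job is handed in; nothing more can be done
None
```

The white rack was tipped onto its feet and pushed square and flush against the stop bar, the blue rack was left standing, and the job was handed in after about 17 s of robot time; no verdict came back.

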